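Slide the drive onto its test contacts and scan it in

TASK

Slide the black drive along the panel by its red handle, without lifting or tipping it and without knocking the clear guard above, from the yellow bay into the green bay until it has pushed that end's brass spring contact home, but without shoving the grey block that carries the contact out of its place, and let go so that it stays there, square to the panel. Then pick up the yellow scanner, aim its window squarely at the middle of the barcode label on the drive's front from about 8 cm away and hold it steady there for two seconds, and lay it back on its black mat the right way up without dropping it. Leave the loose things round about where they are.

Things in the scene. Friction and masses are not known exactly. Their poses are not given: they have to be found in the camera images.
- panel: Grey fixed plate, 300 x 600 mm, 4 mm thick, on the table. Origin at table height, 80 mm in from the plate's front (robot-side) edge, midway along its length; x away from the robot, y left along it, z up. A slotted duct 40 mm high runs along it, its front wall at x = 102 mm a fence behind the drive; fixed devices 95 mm high stand behind that. The drive slides along y in front of the duct.
- guard_edge (a point): Middle of the lower front edge (yellow strip along the panel's y) of a clear guard sheet over the panel's whole length, 166 mm above the table, reaching 186 mm back from here over the drive and its handle. Open in front: a gripper must come in under it slanting, 25 to 45 degrees from vertical, fingers pointing away from the robot. Axes as the panel's.
- green_bay: Target bay: green painted patch on the plate, 165 x 200 mm (x by y), flat; origin at its middle along y, in line with the drive's front face. Lies 110 mm left or right of the panel's middle. Axes as the panel's.
- yellow_bay: Starting bay: yellow painted patch of the same size at the other end of the panel.
- drive: Black motor drive, 95 mm deep (x), 90 mm wide (y), 120 mm tall, about 0.75 kg, standing loose on the plate. Origin at the centre of its underside; x points away from the robot, z up. Front face at x = -47.5 mm.
- handle (a point): Centre of the drive's red handle: an upright fin on the front face, 14 mm thick (along y), 46 mm long from the face towards the robot (this point is its middle), 36 mm tall. It is 51 mm above the drive's underside. Axes as the drive's.
- label (a point): Centre of the white barcode label (32 x 24 mm) on the drive's front face, 26 mm to the drive's +y side and 92 mm above its underside; it faces the drive's -x. Axes as the drive's.
- contact_left (a joint): Travel of the brass spring contact (15 to 41 mm above the plate) on the grey block at the panel's left (+y) end, pushed outwards along y by the drive's side: 0 = out, 0.006 m = fully home (2.3 N). The block's place is not known exactly: with the contact home the drive's centre lies 19 to 54 mm farther out than the bay's middle, to be found by touch.
- contact_right (a joint): The same for the contact on the block at the right (-y) end; travel grows towards -y.
- block_left (a joint): How far the grey block (50 x 35 x 50 mm) that carries the left contact has been shoved outwards on its foot plate: 0 in its place. It is held only by a friction clamp that slips at about 14 N.
- block_right (a joint): The same for the block at the right end.
- scanner: Yellow hand scanner with black head, 120 mm long (x), lying on the mat. Origin at the centre of its underside; the beam runs along its +x. Yellow body 34 mm wide (y) and 30 mm high, from x = -60 to 30 mm; head 46 mm wide, 32 mm high, from x = 30 to 60 mm. 140 g.
- window (a point): Centre of the scanner's window at the front end of its head: 60 mm along +x from its origin, 16 mm above its underside. Axes as the scanner's.
- mat: Black rubber mat, 150 x 90 mm and 4 mm thick, fixed; the scanner lies on it. Origin at the centre of its underside.
- screwdriver: Bystander: red-handled screwdriver, 170 mm long, lying on the table.
- pliers: Bystander: crimping pliers with yellow handles, 160 mm long, lying flat.
- meter: Bystander: black panel meter, 96 x 96 x 40 mm, lying face up.
- relay: Bystander: white relay, 45 x 38 x 66 mm.
- terminals: Bystander: grey terminal strip, 32 x 75 x 34 mm.
- contactor: Bystander: black contactor, 70 x 45 x 90 mm.
Mind the look-alikes: they are no part of the job. What is shaped like the mat but orange is not meant. What is shaped like the scanner but orange is not meant.

How it is judged (in metres and radians):
On the way, in this order (a step that is already met when the one before it is completed fails the run):
1. the drive stands released in the green bay, pressing that end's contact in by more than 2.5 mm, square to the panel within 0.12 rad (value of joint any of contact_left, contact_right above 0.0025 m and y of drive in the frame of green_bay between -0.065 and 0.065 m and angle between the x axis of drive and the x axis of panel, either way round below 0.12 rad and angle between drive's own z axis and vertical below 0.05 rad and contact force between the fingers and drive below 0.3 N and linear speed of drive below 0.01 m/s), for 0.2 s.
2. the scanner, held still in the fingers, points at the label: label 40 to 130 mm ahead of the window, within 15 mm of the beam sideways and up-down, beam within 0.25 rad of square, for 1 s (contact force between the fingers and scanner above 1 N and x of label in the frame of window between 0.04 and 0.13 m and y of label in the frame of window between -0.015 and 0.015 m and z of label in the frame of window between -0.015 and 0.015 m and angle between the x axis of scanner and the x axis of drive, either way round below 0.25 rad and linear speed of scanner below 0.02 m/s and angular speed of scanner below 0.2 rad/s), for 1 s.
At the end, for the whole second after the job is handed in: The drive rests released in the green bay, upright, square within 0.12 rad, pressing that end's contact in by over 2.5 mm of 6; the scanner rests released, right way up on its mat, its middle within 50 mm (along) and 40 mm (across) of the mat's middle (all of step 1 and x of scanner in the frame of mat between -0.05 and 0.05 m and y of scanner in the frame of mat between -0.04 and 0.04 m and z of scanner in the frame of mat below 0.008 m and angle between scanner's own z axis and vertical below 0.1 rad and contact force between the fingers and scanner below 0.3 N and linear speed of scanner below 0.01 m/s); the robot touches nothing.
It fails at once if the drive is lifted more than 8 mm off the plate or tipped more than 0.15 rad (z of drive in the frame of panel above 0.012 m or angle between drive's own z axis and vertical above 0.15 rad).
It fails at once if a contact block is shoved more than 3 mm out of its place (value of joint any of block_left, block_right above 0.003 m).
It fails at once if the panel or its guard is struck with more than 25 N by the robot (contact force between any of the arm, the fingers and panel above 25 N).
It fails at once if the scanner is dropped (faster than 0.5 m/s out of the fingers) (contact force between the fingers and scanner below 0.1 N and linear speed of scanner above 0.5 m/s).
It fails at once if a loose bystander is moved more than 30 mm (distance of any of screwdriver, pliers, meter, relay, terminals, contactor from where it was at the start of the episode above 0.03 m).
It also fails if it takes over 70 s, if anything falls off the work surface, if the arm or the gripper's body presses on something with over 40 N, if the wrist force passes 120 N, or if a joint passes its speed limit or range.

ROBOT

A 7-joint arm with a two-finger parallel gripper is mounted at the origin on the work surface. World frame = base frame: x ahead of the robot, y to its left, z up, the work surface at z = 0. Lengths are in mm, angles in rad, forces in N, time in s.
With the tool pointing down it reaches from about 400 to 875 mm from the base axis. Payload 19.3 kg.
Tool frame: the origin (TCP) lies at the very end of the fingers, on their centre line; the grasp point (between the pads) lies 19 mm behind it (grip_point_offset is the z of the grasp point in the tool frame, in mm); z points along the fingers, y is the line along which they close (so a half turn about z gives the same grasp; the last joint's range is limited). The gripper opens to 85 mm and grips with 20 to 120 N. Pads are 22 mm wide; open, the fingers measure 114 mm over their backs; the gripper's body (76 mm by 85 mm) begins 54 mm behind the grasp point. The pads swing forward as they close: fully open they stand 13 mm farther back than shut.
Start: joints at [1.11, 0.521, -0.036, 1.599, 0.021, 1.021, -0.113], TCP at [238.052, -577.88, 231.291] pointing down, gripper open.
Joint ranges: [-2.91, 2.91], [-0.3, 2.13], [-1.5, 1.42], [0.17, 2.43], [-1.26, 4.41], [0.16, 1.93], [-2.52, 2.52]. Speed limits (rad/s): [1.89, 1.89, 2.39, 2.39, 3.01, 3.01, 3.01].

INTERFACE

Orientations are given as a 3x3 rotation matrix whose columns are the frame's x, y, z axes.
In Python, from workcell import movep, movel, goto_joints, open_gripper, clamp, wait, inverse_kinematics, read_state, camera, PlanningError, finish_job, grip_point_offset gives the robot as it stands. Calls block until the motion is done:
- movep(position, orientation): joint-space move of the TCP to a pose.
- movel(position, frame=None, max_speed=150, guard=None): straight line of the TCP; frame=None keeps the orientation; max_speed is the mean speed in mm/s. With guard (N) it stops when the force on the tool has changed by that much, and returns True; else False.
- goto_joints(angles): joint-space move.
- open_gripper() and clamp(): open the fingers fully, or close them until they stop; the grip force is fixed at half the most.
- wait(seconds).
- inverse_kinematics(position, orientation): joint angles nearest the present ones, or None.
- read_state(): the state.
- camera(name): name is "scene" or "top" or "wrist"; returns a dict with "image" (400x640x3 uint8, blue, green, red), "range_z" (400x640 float32, mm along the optical axis (not along the pixel's ray), 0 where there is no reading), "fx", "fy", "cx", "cy" (pixels), "cam_to_world" (4x4, takes a point from camera to world coordinates). Camera axes: x right, y up, looking along -z (the intrinsics and any distortion apply to the point x, -y, -z); pixel columns grow to the right and rows downward; lengths in mm; the calibration is good to about 2 mm. A picture is of the moment at which its call begins.
A pose or a line that the arm cannot do raises PlanningError and nothing moves.
- finish_job(): hands the job in; it is judged then, once.
The state is a dict: "time": time; "qpos": joint angles; "qvel": joint speeds; "joint_efforts": joint torques, N m; "eef_pos": TCP position; "tool_rot": TCP orientation; "ft_force": force on the tool from outside, world axes, zero at the start; "torque": the same for the moment, N m; "finger_gap": finger opening in mm; "gripper_force": force on a finger pad.
Only numpy, scipy, OpenCV 4.12 (cv2) and the standard library are available. Lean on these libraries where they do the work, as an engineer would, in place of code of your own. Each camera call takes 0.05 s, during which the arm holds its last target. There are 200 camera calls.

## Working session

There is one attempt and no reset: what is moved stays moved. The work goes in short steps, each a Python script; the robot and the scene stay as the last script left them, time stands still between calls to the robot, and variables do not carry over. Pictures are saved under pics/ and viewed, at most 10 in all, crops included, and the job is handed in when it is done.

```bash
ls; mkdir -p pics
python3 - <<'E'
from workcell import *
import cv2,numpy as np
for n in ("scene","top"):
    c=camera(n); cv2.imwrite(f"pics/{n}1.png",c["image"]); np.savez(f"{n}1.npz",**c)
    print(n,c["fx"],c["fy"],c["cx"],c["cy"],np.round(c["cam_to_world"],3).tolist(), [k for k in c])
print(read_state()["time"],grip_point_offset)
E
```

```text
pics
scene 497.0698883335811 497.0698883335811 320.8575064513909 195.83803058758687 [[-0.755, 0.62, -0.215, 209.474], [-0.656, -0.715, 0.241, 342.453], [-0.004, 0.323, 0.946, 1472.38], [0.0, 0.0, 0.0, 1.0]] ['image', 'range_z', 'fx', 'fy', 'cx', 'cy', 'cam_to_world']
top 460.8323551124788 460.8323551124788 316.2337210131733 199.29194136983233 [[0.026, 0.981, -0.194, 272.029], [-1.0, 0.029, 0.009, 17.249], [0.014, 0.194, 0.981, 1426.14], [0.0, 0.0, 0.0, 1.0]] ['image', 'range_z', 'fx', 'fy', 'cx', 'cy', 'cam_to_world']
0.1 -18.700000000000003
```

View pics/scene1.png

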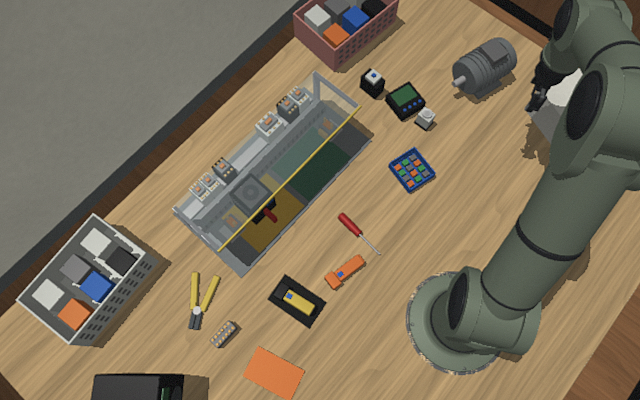

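View pics/top1.png

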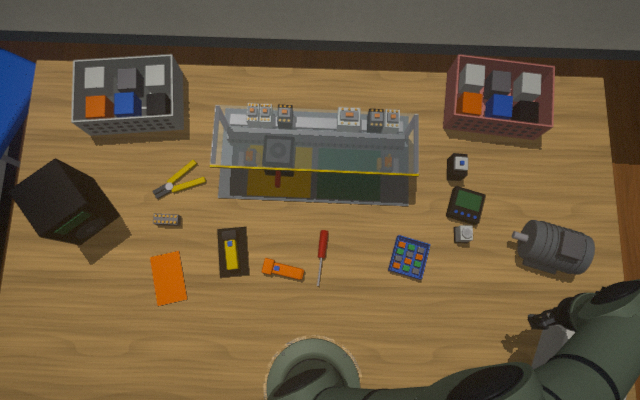

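The scene view shows the panel's yellow bay around (260,225), with the red handle at (265,212), and the scanner on its mat at (297,302). In the top view the yellow strip runs from (210,170) to (418,174), the handle is at (278,178), the mat is at (232,252), and the green bay is to the right (-y).

```bash
cat > vis.py <<'E'
import numpy as np,cv2
def ray(c,uv,z):
    "pixels Nx2 -> world points on plane height z"
    uv=np.atleast_2d(np.asarray(uv,float)); T=np.asarray(c["cam_to_world"])
    d=np.c_[(uv[:,0]-c["cx"])/c["fx"],-(uv[:,1]-c["cy"])/c["fy"],-np.ones(len(uv))]@T[:3,:3].T
    o=T[:3,3]; return o+d*((z-o[2])/d[:,2])[:,None]
def depthpts(c,mask):
    v,u=np.nonzero(mask&(c["range_z"]>0)); r=c["range_z"][v,u]; T=np.asarray(c["cam_to_world"])
    return np.c_[(u-c["cx"])/c["fx"]*r,-(v-c["cy"])/c["fy"]*r,-r]@T[:3,:3].T+T[:3,3]
def box(c,lo,hi,roi):
    "HSV mask within roi (u0,v0,u1,v1)"
    m=cv2.inRange(cv2.cvtColor(c["image"],cv2.COLOR_BGR2HSV),lo,hi)>0
    k=np.zeros_like(m); u0,v0,u1,v1=roi; k[v0:v1,u0:u1]=1; return m&k
def uv(m): v,u=np.nonzero(m); return np.c_[u,v].astype(float)
E
python3 - <<'E'
from vis import *
t=dict(np.load("top1.npz"));s=dict(np.load("scene1.npz"))
# guard strip
for n,c,roi in (("top",t,(200,155,425,185)),("scene",s,(215,95,370,255))):
    m=box(c,(22,150,150),(34,255,255),roi); P=ray(c,uv(m),166)
    l=cv2.fitLine(P[:,:2].astype(np.float32),cv2.DIST_HUBER,0,.01,.01).ravel(); print(n,"strip",m.sum(),l, P[P[:,1].argmin()],P[P[:,1].argmax()], np.median(depthpts(c,m),0))
for n,c,roi in (("top",t,(262,160,300,192)),("scene",s,(245,195,290,235))):
    m=box(c,(0,150,60),(8,255,255),roi)|box(c,(172,150,60),(180,255,255),roi); print(n,"red",m.sum(),"ray z69+",ray(c,uv(m).mean(0),69+4),"depth",np.median(depthpts(c,m),0),np.ptp(ray(c,uv(m),73),axis=0))
for n,c,roi in (("top",t,(215,222,252,282)),("scene",s,(260,265,335,335))):
    m=box(c,(22,130,120),(34,255,255),roi); P=ray(c,uv(m),34)[:,:2]
    print(n,"scanner body",m.sum(),cv2.minAreaRect(P.astype(np.float32)),np.median(depthpts(c,m),0))
    h=cv2.cvtColor(c["image"],cv2.COLOR_BGR2HSV); m2=box(c,(0,0,0),(180,255,60),roi)|m
    P=ray(c,uv(m2),4)[:,:2]; print("  mat",cv2.minAreaRect(P.astype(np.float32)))
    m3=box(c,(100,100,60),(130,255,255),roi); print("  blue",m3.sum(),ray(c,uv(m3),34).mean(0))
for n,c,roi in (("top",t,(210,174,425,210)),):
    for nm,lo,hi in (("yel",(18,120,40),(30,255,200)),("grn",(60,60,30),(95,255,200))):
        m=box(c,lo,hi,roi); P=ray(c,uv(m),4); print(nm,m.sum(),cv2.minAreaRect(P[:,:2].astype(np.float32)))
a=cv2.resize(t["image"][95:290,200:430],None,fx=3,fy=3,interpolation=cv2.INTER_CUBIC); cv2.imwrite("pics/crop1.png",a)
E
```

```text
top strip 344 [1.3653049e-02 9.9990678e-01 6.0568042e+02 2.1554344e+01] [ 602.89934658 -279.99892784  166.        ] [572.85151856 333.02953983 166.        ] [603.41363814  46.51922456 176.37627293]
scene strip 262 [1.5154453e-02 9.9988514e-01 6.0834949e+02 3.0318975e+01] [ 603.38872275 -278.7620759   166.        ] [614.41378255 305.4635862  166.        ] [605.31642991  32.35410363 176.11553464]
top red 64 ray z69+ [[601.83898672 123.85890978  73.        ]] depth [601.49266548 124.48682503  73.46517611] [46.77322819 14.66754721  0.        ]
scene red 94 ray z69+ [[602.41059108 127.80383516  73.        ]] depth [603.0732326  127.26707605  71.45045348] [51.81236611 17.9886236   0.        ]
top scanner body 279 ((371.9630432128906, 256.6120300292969), (86.249755859375, 31.878328323364258), 9.437421798706055) [366.95011263 254.77242801  34.66991742]
  mat ((383.15374755859375, 256.3582458496094), (146.27783203125, 86.72865295410156), 6.648571491241455)
  blue 18 [405.78898006 262.36988431  34.        ]
scene scanner body 330 ((375.7117614746094, 258.4506530761719), (88.46766662597656, 33.123146057128906), 9.46650218963623) [370.60194782 257.19877608  34.35896677]
  mat ((385.32379150390625, 257.11212158203125), (148.4073486328125, 87.41777038574219), 7.19710636138916)
  blue 21 [407.97466485 263.68474541  34.        ]
yel 3281 ((579.0833129882812, 1.1002197265625), (113.39163208007812, 680.7650146484375), 1.7274707555770874)
grn 66 ((607.0003662109375, -92.66869354248047), (175.53826904296875, 64.63723754882812), 88.25889587402344)
```

View pics/crop1.png

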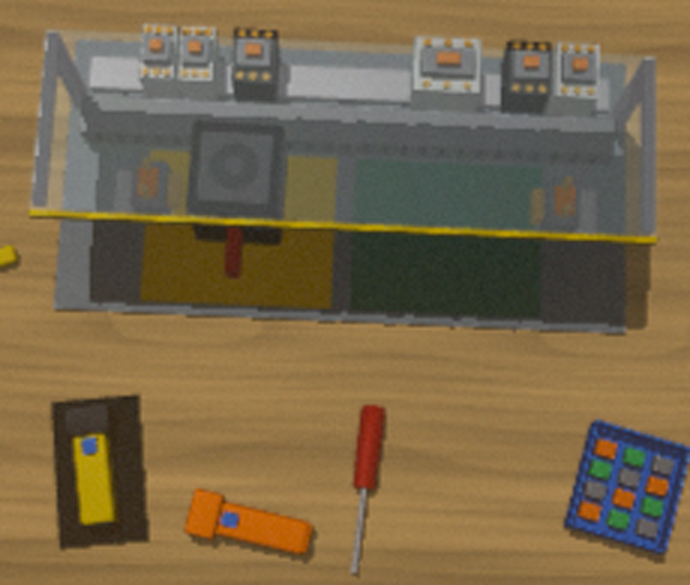

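The crop shows the scanner on its black mat with the head towards +x. The handle is at crop (233,250), and the right-hand block is at crop (565,205) with its contact tip at about (535,205). I'll compute the remaining positions, then move.

```bash
cat > rob.py <<'E'
import numpy as np
from workcell import *
from scipy.spatial.transform import Rotation as R
YAW=-0.0144
def slant(a,yaw=YAW,flip=False):
    z=np.array([np.sin(a),0,-np.cos(a)]); y=np.array([0,1.,0])*(-1 if flip else 1)
    M=np.c_[np.cross(y,z),y,z]; return R.from_euler("z",yaw).as_matrix()@M
def st(k=""):
    s=read_state(); print(k,"t",round(s["time"],2),"tcp",np.round(s["eef_pos"],1),"F",np.round(s["ft_force"],1),"gap",round(s["finger_gap"],1),"gf",round(float(np.max(s["gripper_force"])),1)); return s
E
python3 - <<'E'
from vis import *
from rob import *
t=dict(np.load("top1.npz"))
q=lambda p:np.array(p,float)/3+[200,95]
print("front edge",ray(t,q([55,310]),4),ray(t,q([625,330]),4))
print("bay gap",ray(t,q([[334,290],[351,290]]),4), "green right",ray(t,q([541,300]),4),"yellow left",ray(t,q([142,295]),4))
print("contact tip",ray(t,q([533,205]),45+0),"block front R",ray(t,q([565,223]),54),"block L",ray(t,q([150,208]),54))
print("strip ends",ray(t,q([[30,212],[655,240]]),166))
for roi in((372,155,382,172),(383,155,395,172)):
    m=np.zeros((400,640),bool);m[roi[1]:roi[3],roi[0]:roi[2]]=1
    P=depthpts(t,m); print(np.percentile(P,[5,50,95],0).round(0).tolist())
for a in (30,35,40):
  for f in (0,1):
    M=slant(np.radians(a),flip=f); r=[]
    for y in (126,-130):
        p=np.array([600,y,40.]); r+=[inverse_kinematics(p,M),inverse_kinematics(p-100*M[:,2],M)]
    print(a,f,[None if x is None else np.round(x,2).tolist() for x in r])
D=slant(0)
for f in (0,1): print(f,[inverse_kinematics(p,slant(0,y,f)) is not None for p,y in (((375,257,10),.165),((470,-100,90),YAW))])
E
```

```text
front edge [[547.73110143 311.40073519   4.        ]] [[ 543.86405587 -286.03854884    4.        ]]
bay gap [[577.74103938  20.35549965   4.        ]
 [578.26983136   2.47739838   4.        ]] green right [[ 573.42124374 -197.77173258    4.        ]] yellow left [[566.42404562 221.52766241   4.        ]]
contact tip [[ 665.08883421 -183.32197689   45.        ]] block front R [[ 644.37763495 -214.9561552    54.        ]] block L [[647.34300574 211.21496118  54.        ]]
strip ends [[ 609.39507824  307.64489878  166.        ]
 [ 600.01243092 -280.89580234  166.        ]]
[[606.0, -174.0, 170.0], [630.0, -161.0, 173.0], [652.0, -149.0, 177.0]]
[[607.0, -211.0, 169.0], [630.0, -195.0, 173.0], [653.0, -180.0, 176.0]]
30 0 [[0.35, 0.97, -1.07, 2.14, 1.88, 0.96, -0.35], [-0.55, 0.46, 0.1, 2.28, 1.9, 0.2, -0.77], [1.03, 1.13, -1.28, 2.14, 1.9, 0.89, 0.25], [1.1, 0.81, -1.27, 2.23, 1.67, 0.68, 0.27]]
30 1 [[-0.38, 0.69, -0.04, 2.18, 2.29, 0.31, 2.03], [-0.58, 0.46, 0.15, 2.28, 1.94, 0.18, 2.32], [0.5, 0.72, -0.45, 2.16, 2.44, 0.28, 2.52], [0.02, 0.47, 0.19, 2.28, 4.08, 0.2, 0.75]]
35 0 [[0.34, 1.0, -1.07, 2.2, 2.03, 1.04, -0.48], [-0.53, 0.48, 0.03, 2.35, 2.26, 0.36, -1.16], [1.05, 1.17, -1.28, 2.19, 2.07, 0.9, 0.14], [1.12, 0.84, -1.27, 2.31, 1.93, 0.68, 0.05]]
35 1 [[-0.25, 0.72, -0.24, 2.23, 2.31, 0.53, 2.05], [-0.47, 0.48, -0.04, 2.35, 2.2, 0.38, 2.05], [0.51, 0.74, -0.45, 2.22, 2.74, 0.41, 2.24], [0.71, 0.54, -0.65, 2.33, 2.47, 0.32, 2.49]]
40 0 [[0.33, 1.04, -1.07, 2.25, 2.16, 1.15, -0.58], [0.39, 0.89, -1.28, 2.38, 1.97, 1.2, -0.59], [1.08, 1.22, -1.28, 2.24, 2.25, 0.94, 0.05], [1.14, 0.89, -1.27, 2.39, 2.17, 0.75, -0.13]]
40 1 [[-0.11, 0.78, -0.45, 2.27, 2.33, 0.76, 2.08], [-0.19, 0.54, -0.45, 2.41, 2.18, 0.69, 2.09], [0.68, 0.83, -0.66, 2.26, 2.7, 0.59, 2.39], [0.88, 0.64, -0.86, 2.4, 2.54, 0.52, 2.51]]
0 [True, True]
1 [True, True]
```

Run:
```python
from rob import *
import cv2
M=slant(np.radians(40)); 
movep([450,60,270],M); st("wp")
g=np.array([602,126,42.]); movep(g-90*M[:,2],M); s=st("pre"); print(np.round(s["qpos"],2))
c=camera("wrist"); cv2.imwrite("pics/w1.png",c["image"]); np.savez("w1.npz",**c); print(np.round(c["cam_to_world"],2).tolist())
```

```text
Traceback (most recent call last):
workcell.PlanningError: the arm cannot take that pose within its joint ranges
```

Run:
```python
from rob import *
import cv2
M=slant(np.radians(40)); 
movep([500,20,250],slant(np.radians(10))); s=st("wp"); print(np.round(s["qpos"],2))
g=np.array([602,126,42.])
for d in (90,70,50,0):
    q=inverse_kinematics(g-d*M[:,2],M); print(d,None if q is None else np.round(q,2))
q=inverse_kinematics(g-90*M[:,2],M)
if q is not None and abs(q-np.array(s["qpos"])).max()<2:
    movep(g-90*M[:,2],M); s=st("pre"); print(np.round(s["qpos"],2))
    print(np.round(inverse_kinematics(g,M),2),np.round(inverse_kinematics(g-[0,260,0],M),2))
    c=camera("wrist"); cv2.imwrite("pics/w1.png",c["image"]); np.savez("w1.npz",**c); print(np.round(c["cam_to_world"],2).tolist())
```

```text
wp t 2.42 tcp [500.1  19.2 249.9] F [-0.2 -1.3 -0.5] gap 85.8 gf 0.0
[ 0.56  0.31 -0.89  2.    0.41  0.81  1.  ]
90 [ 0.24  0.73 -1.    2.37  2.02  0.98 -0.73]
70 [-0.03  0.64 -0.61  2.36  2.16  0.78 -0.96]
50 [-0.01  0.69 -0.62  2.33  2.19  0.8  -0.95]
0 [ 0.12  0.86 -0.76  2.25  2.21  0.92 -0.82]
pre t 4.02 tcp [544.5 126.2 111.1] F [-0.4 -0.5 -0.3] gap 85.5 gf 0.0
[ 0.24  0.73 -1.    2.37  2.02  0.98 -0.73]
[ 0.22  0.93 -0.9   2.25  2.18  1.01 -0.71] [ 0.77  0.86 -0.76  2.25  2.59  0.6  -0.59]
[[0.02, -0.51, -0.86, 388.84], [1.0, 0.01, 0.01, 130.04], [-0.0, -0.86, 0.51, 166.72], [0.0, 0.0, 0.0, 1.0]]
```

View pics/w1.png

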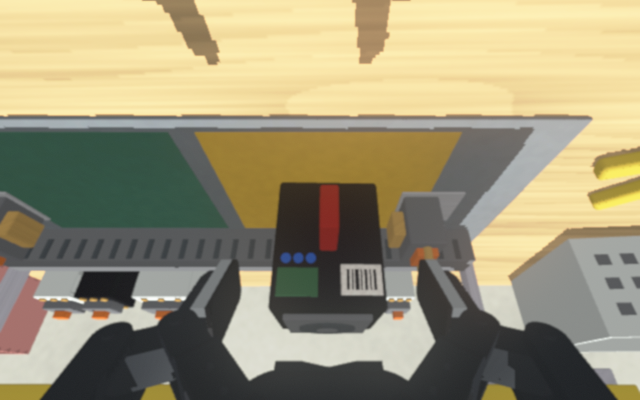

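The wrist view is upside down. It shows the drive with its red fin at (329,215), centred between the fingers, and the barcode at (362,280). The approach is aligned.

Run:
```python
from rob import *
from vis import *
c=dict(np.load("w1.npz"))
m=box(c,(0,150,60),(8,255,255),(300,170,360,260))|box(c,(172,150,60),(180,255,255),(300,170,360,260))
P=depthpts(c,m); print("handle",np.percentile(P,[3,50,97],0).round(1).tolist())
w=np.zeros((400,640),bool); w[268:292,345:380]=1; P=depthpts(c,w); print("label",np.percentile(P,[5,50,95],0).round(1).tolist())
M=slant(np.radians(40)); g=np.array([602,126,42.])
print(movel(g,max_speed=80,guard=8)); st("in")
clamp(); st("clamped")
```

```text
handle [[582.3, 118.2, 38.8], [583.9, 126.8, 64.6], [628.8, 133.7, 73.7]]
label [[627.7, 140.0, 88.3], [628.9, 152.2, 97.0], [630.1, 164.5, 105.2]]
False
in t 5.34 tcp [601.9 126.1  42.4] F [-0.2 -0.7 -0.3] gap 85.3 gf 0.0
clamped t 5.99 tcp [602.1 125.8  42.2] F [-1.1 -1.6  4.6] gap 13.0 gf 58.7
```

Run:
```python
from rob import *
yv=np.array([np.sin(-YAW),np.cos(YAW),0])
p0=np.array(read_state()["eef_pos"])
print(movel(p0-60*yv,max_speed=60,guard=12)); st("a")
print(movel(p0-225*yv,max_speed=80,guard=12)); s=st("b"); print(np.round(s["qpos"],2))
```

```text
False
a t 7.14 tcp [601.3  65.4  42.2] F [-0.2 -2.   4.3] gap 13.3 gf 59.0
False
b t 9.35 tcp [598.9 -99.1  42.1] F [-0.3  2.9  3. ] gap 13.0 gf 58.8
[ 0.71  0.87 -0.8   2.28  2.53  0.68 -0.6 ]
```

Run:
```python
from rob import *
yv=np.array([np.sin(-YAW),np.cos(YAW),0])
p=np.array(read_state()["eef_pos"]); L=[];base=None
for i in range(30):
    d=3 if i<3 else 2
    p=p-d*yv; h=movel(p,max_speed=15,guard=5.5); s=read_state(); f=s["ft_force"][1]; L.append((round(s["eef_pos"][1],1),round(float(f),1)))
    if i==2: base=f
    if h or (base is not None and f-base>4.5) or s["eef_pos"][1]<-156: print("stop",h); break
print(L); st()
```

```text
stop True
[(np.float64(-102.1), 3.7), (np.float64(-105.2), 3.2), (np.float64(-108.2), 3.4), (np.float64(-110.1), 3.4), (np.float64(-112.1), 3.8), (np.float64(-114.1), 3.7), (np.float64(-116.1), 3.5), (np.float64(-118.1), 3.3), (np.float64(-120.1), 3.5), (np.float64(-122.1), 3.8), (np.float64(-124.1), 3.3), (np.float64(-126.1), 3.3), (np.float64(-128.1), 3.2), (np.float64(-130.1), 3.7), (np.float64(-132.1), 3.3), (np.float64(-134.1), 3.6), (np.float64(-135.9), 4.7), (np.float64(-137.7), 6.1), (np.float64(-139.6), 5.6), (np.float64(-141.4), 6.7), (np.float64(-141.9), 1.1)]
 t 15.42 tcp [ 598.  -141.9   42.1] F [-1.2  1.1  5.4] gap 13.3 gf 59.1
```

Run:
```python
from rob import *
import cv2
open_gripper(); s=st("open"); M=np.array(s["tool_rot"])
movel(np.array(s["eef_pos"])-85*M[:,2],max_speed=120); s=st("out"); print(np.round(s["qpos"],2))
c=camera("wrist"); cv2.imwrite("pics/w2.png",c["image"]); np.savez("w2.npz",**c)
```

```text
open t 16.11 tcp [ 597.9 -141.2   42. ] F [ 0.3  0.1 -0.2] gap 85.4 gf 0.0
out t 16.97 tcp [ 543.6 -140.9  107. ] F [-0.1  0.1 -0.8] gap 85.3 gf 0.0
[ 0.9   0.68 -0.85  2.37  2.56  0.51 -0.61]
```

View pics/w2.png

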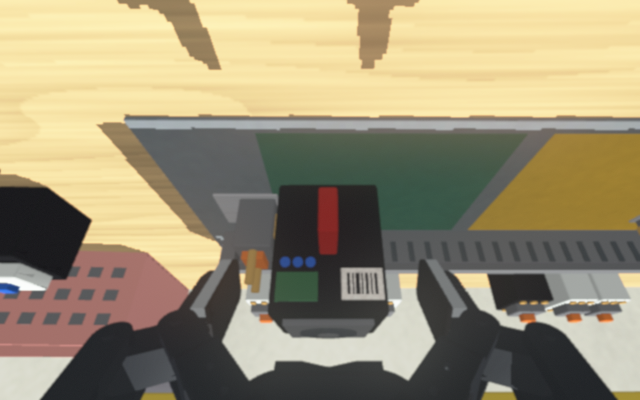

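The drive stands in the green bay against the contact, which is now hidden behind its side. The label is at (362,283) and the handle is still centred. Next is the scanner.

Run:
```python
from rob import *
from vis import *
c=dict(np.load("w2.npz"))
w=np.zeros((400,640),bool); w[271:296,345:380]=1; P=depthpts(c,w); print("label",np.percentile(P,[5,50,95],0).round(1).tolist())
# yaw of the drive's front from depth
w=np.zeros((400,640),bool); w[265:300,285:375]=1; P=depthpts(c,w); P=P[abs(P[:,0]-np.median(P[:,0]))<6]; print("front slope dx/dy",np.polyfit(P[:,1],P[:,0],1)[0])
movep([480,-40,200],slant(np.radians(10))); st("wp")
a=np.radians(9.45); D=slant(0,a); g=np.array([388.5,260,9.5])
movep(g+[0,0,110],D); s=st("above"); print(np.round(s["qpos"],2))
c=camera("wrist"); cv2.imwrite("pics/w3.png",c["image"]); np.savez("w3.npz",**c)
m=box(c,(22,130,100),(34,255,255),(180,0,460,400)); P=depthpts(c,m); P=P[(abs(P[:,2]-34)<8)]; print(len(P),cv2.minAreaRect(P[:,:2].astype(np.float32)),P[:,2].mean())
```

```text
label [[623.3, -126.8, 87.8], [624.4, -114.9, 96.4], [625.6, -102.9, 104.8]]
front slope dx/dy 0.01369366271100722
wp t 18.66 tcp [479.9 -40.4 199.6] F [ 0.5 -0.8  0. ] gap 85.6 gf 0.0
above t 19.9 tcp [389.1 259.1 119.5] F [ 0.6 -0.2  0.1] gap 85.3 gf 0.0
[ 0.1   0.71 -1.13  2.07  0.83  0.92  0.24]
4411 ((375.48016357421875, 258.7755432128906), (89.8390884399414, 34.01981735229492), 9.430645942687988) 34.08709573356117
```

View pics/w3.png

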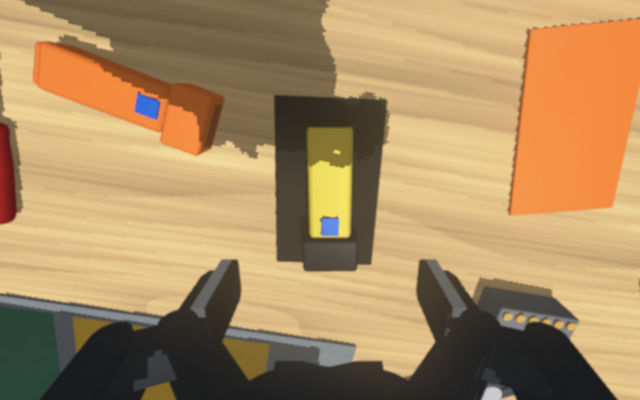

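The wrist view shows the yellow scanner body at (330,180) with its head towards the panel, centred between the open fingers. It is safe to descend and grasp.

Run:
```python
from rob import *
D=slant(0,np.radians(9.43)); g=np.array([389,261,9.5])
print(movel(g,D,max_speed=80,guard=8)); st("down")
clamp(); s=st("grip"); zg=s["eef_pos"][2]
if s["finger_gap"]>28:
    movel(g+[0,0,140],max_speed=100); st("lift")
    A=slant(0); t=np.array([484,-113,zg+76])
    movep(t+[-20,0,60],A); movel(t,max_speed=80); wait(.3); s=st("aim"); print(np.round(s["tool_rot"],3).tolist(),np.round(s["qpos"],2))
    import cv2
    c=camera("top"); cv2.imwrite("pics/t2.png",cv2.resize(c["image"][90:290,210:430],None,fx=3,fy=3)); np.savez("t2.npz",**c)
    c=camera("scene"); np.savez("s2.npz",**c)
    wait(2.0); st("held")
    np.save("zg.npy",zg)
```

```text
False
down t 21.48 tcp [389.2 261.1   9.8] F [-1.1 -0.  -0.1] gap 85.4 gf 0.0
grip t 22.02 tcp [389.1 261.    9.8] F [-0.5 -2.6  8.3] gap 33.0 gf 60.1
lift t 23.57 tcp [388.8 260.9 149.1] F [ 0.6 -0.6 -0.6] gap 33.2 gf 59.6
aim t 26.24 tcp [ 484.  -113.1   86. ] F [ 0.1  0.3 -1.6] gap 33.0 gf 59.6
[[-1.0, 0.015, 0.0], [0.015, 1.0, -0.0], [-0.0, -0.0, -1.0]] [ 0.86  0.79 -1.07  2.01  0.9   0.91  0.85]
held t 28.34 tcp [ 484.  -113.    85.8] F [-0.3  0.6 -1.5] gap 33.3 gf 59.6
```

View pics/t2.png

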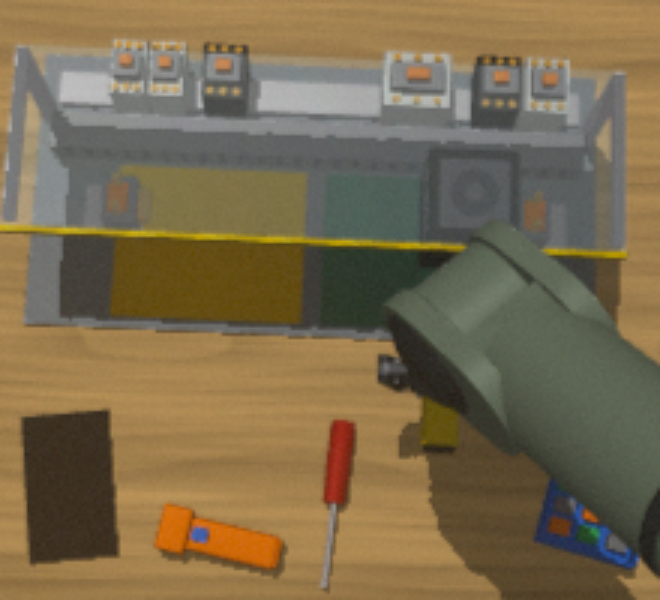

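The top view shows the scanner straight under the gripper, its tail at crop (440,430), and the drive against the right block. I'll check the body height for pitch, then put it back.

Run:
```python
from rob import *
from vis import *
for n,roi in (("t2",(345,218,366,243)),("s2",(280,150,420,260))):
    c=dict(np.load(n+".npz")); m=box(c,(20,130,60),(34,255,255),roi); P=depthpts(c,m)
    P=P[(abs(P[:,2]-110)<15)&(P[:,0]<545)&(abs(P[:,1]+113)<40)]
    if len(P)>5: print(n,len(P),P.min(0),P.max(0),np.median(P,0),"pitch",np.polyfit(P[:,0],P[:,2],1)[0])
zg=float(np.load("zg.npy")); D=slant(0,np.radians(9.43)); g=np.array([389,261,zg])
p=np.array(read_state()["eef_pos"]); movel(p+[-20,0,70],max_speed=100)
g=g-np.array([4,2,0])   # a little nearer the mat's middle
movep(g+[0,0,120],D); movel(g+[0,0,15],max_speed=80); print(movel(g+[0,0,0.3],max_speed=20,guard=6)); st("placed")
open_gripper(); st("open"); movel(g+[0,0,140],max_speed=120); s=st("up")
import cv2
c=camera("wrist"); m=box(c,(22,130,100),(34,255,255),(180,0,460,400)); P=depthpts(c,m); P=P[(abs(P[:,2]-34)<12)]; print(len(P),cv2.minAreaRect(P[:,:2].astype(np.float32)),P[:,2].mean())
c=camera("top"); a=cv2.resize(c["image"][90:290,200:430],None,fx=3,fy=3); cv2.imwrite("pics/t3.png",a)
```

```text
t2 169 [ 422.91592715 -129.5374829   102.13414722] [469.02494296 -96.94956931 118.80751586] [ 442.69657987 -111.54468416  110.24140829] pitch 0.01974492601504725
s2 207 [ 424.65457795 -129.39924389   95.28670101] [514.21767814 -93.02120229 120.2558102 ] [ 451.3400385  -109.10748845  110.01160253] pitch 0.022660849465519196
True
placed t 32.87 tcp [384.8 258.9   9.8] F [ 0.2 -0.7  8.8] gap 33.1 gf 60.9
open t 33.43 tcp [384.6 258.6   9.4] F [-0.1 -0.3 -0.1] gap 85.3 gf 0.0
up t 34.75 tcp [384.8 258.8 149.2] F [0.  1.2 0.2] gap 85.4 gf 0.0
3551 ((371.29656982421875, 257.6422424316406), (89.32191467285156, 34.61833190917969), 9.174771308898926) 34.06406421599788
```

View pics/t3.png

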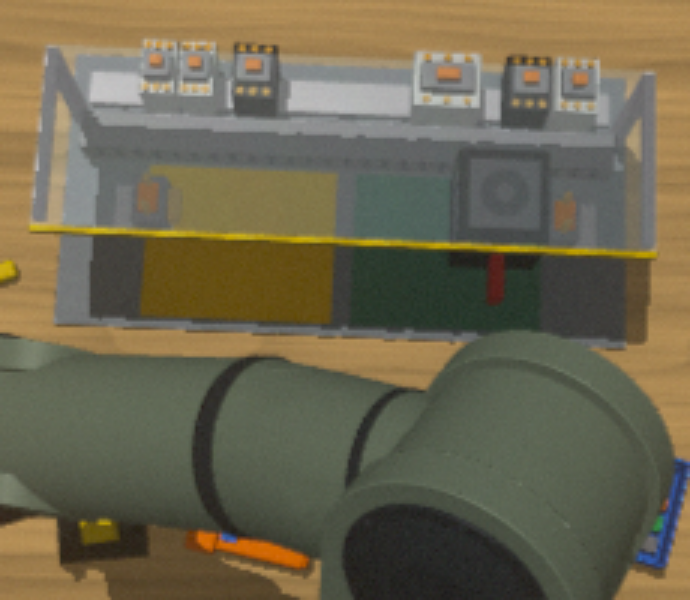

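The drive stands square against the right contact (crop 500,210). The scanner lies flat on the mat at 34 mm top height, and the arm is clear.

```bash
python3 -c "
from workcell import *
wait(.3); print(finish_job())"
```

```text
the job is handed in; nothing more can be done
None
```

The job is handed in (no verdict came back): the drive stands released in the green bay with the contact pressed by touch to about home, the scanner was aimed at the label from about 8 cm and held still for over two seconds, and it lies flat on its mat with the arm clear.

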